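Set the pipe wrench to the tube mark with its knurled nut

ROBOT

A 6-joint arm with a two-finger parallel gripper is mounted at the origin on the work surface. World frame = base frame: x ahead of the robot, y to its left, z up, the work surface at z = 0. Lengths are in m, angles in rad, forces in N, time in s.
With the tool pointing down it reaches from about 0.3 to 0.775 m from the base axis. Payload 14.6 kg.
Tool frame: the origin (TCP) lies midway between the tips of the shut fingers; the grasp point (between the pads) lies behind it (robot.hold_point_z is the z of the grasp point in the tool frame, in m); z points along the fingers, x is the direction in which the jaws open and shut, and the axes are right-handed (so a half turn about z gives the same grasp; the last joint's range is limited). The gripper opens to 94 mm and grips with 3 to 60 N. Pads are 16 mm wide; open, the fingers measure 119 mm over their backs; the gripper's body (75 mm by 177 mm) begins 78 mm behind the grasp point.
Start: joints at [1.125, 0.3, 1.521, -0, 1.321, -0.067], TCP at [0.203, 0.511, 0.205] pointing down, gripper open.
Joint ranges: [-3.03, 3.03], [-0.79, 2.21], [0.23, 2.52], [-1.04, 4.18], [0, 3.07], [-2.55, 2.55]. Speed limits (rad/s): [2.22, 2.22, 2.57, 3.14, 3.14, 3.14].

INTERFACE

Orientations are given as a unit quaternion [x, y, z, w].
In Python, from rig import robot, imaging gives the robot as it stands.
- The arm moves only by the tool apply_moves, never from a script. Its argument "deltas" is a list of rows, each an object with "claw": the opening, from 0 (shut) to 1 (fully open); "slide": the shift along the tool's x, y, z normalised to -1 to 1, where 1 is 0.1 m, a list of three; "angular": the turn, a rotation vector about the tool's x, y, z normalised to -1 to 1, where 1 is 180 degrees, a list of three. A call has 1 to 20 rows; each row shifts and turns the commanded pose from where the row before left it, along the tool's axes as they then stand; what a row does not reach is not made up. A row lasts 1/10 s, in which the tool goes at most 50 mm and 8.59 degrees, less where a joint would pass 70% of its speed; a pose out of reach is approached as far as the arm can. A call with a number of a shift or a turn outside -1 to 1 is refused whole. A call with a gripper value outside its range is refused whole. The fingers move at their own pace and stop on an object; "grip_force" is the grip in N (left out, the last holds). Time passes only in rows, so rows that do not move let the fingers close. It gives the time, the measured TCP pose, the force and the opening at its end, in the units of the state.
- robot.get_obs(): the state, without advancing time (a new reading comes with each control period).
- imaging.read_camera(name): name is "side" or "top"; returns (picture, depth): 420x560x3 uint8, blue, green, red; 420x560 float32, m along the optical axis (not along the pixel's ray), 0 where there is no reading.
- imaging.camera_model(name): a dict with "fx", "fy", "cx", "cy" (pixels), "world_to_cam" (4x4, takes a point from world to camera coordinates). Camera axes: x right, y down, z forward; pixel columns grow to the right and rows downward; lengths in m; the calibration is good to about 2 mm. A picture is of the moment at which its call begins. camera_model takes no time and is no camera call.
- robot.finish_job(): hands the job in, once; it reports no verdict.
The state is a dict: "time_s": time; "joint_positions": joint angles; "qd": joint speeds; "joint_efforts": joint torques, N m; "ee_pos": TCP position; "eef_rot": TCP orientation; "wrist_force": force on the tool from outside, world axes, zero at the start; "wrist_torque": the same for the moment, N m; "finger_gap": finger opening in m.
Only numpy, scipy, OpenCV 4.12 (cv2) and the standard library are available. Lean on these libraries where they do the work, as an engineer would, in place of code of your own. Each camera call takes 0.05 s, during which the arm holds its last target. There are 200 camera calls.

TASK

The pipe wrench lying on the bench goes on the propshaft tube next, and its jaws stand too wide. Roll its knurled nut under a fingertip until the jaws have closed to the tube setting, that is until the one long line scribed right across the hook jaw's shank is level with the edge of the housing, then take the hand away. Move the jaw by the nut alone, do not pinch, lift or drag the wrench, and leave the other tools and parts undisturbed.

Things in the scene. Friction and masses are not known exactly. Their poses are not given: they have to be found in the camera images.
- wrench: Aluminium pipe wrench, 455 mm long, 1.75 kg, lying flat and loose on the bench. Origin on the bench under the centre of its knurled nut. x runs along the nut's axis from the handle towards the hook (the way the hook jaw opens), y to the side of the handle and heel jaw, z up. Handle 34 mm wide, 30 mm high, back to x = -317 mm at y = 40 mm.
- nut_top (a point): Highest point of the knurled nut's rim, 42 mm above the bench; does not turn with it. Nut: dark steel, 38 mm diameter, x from -14 to 14 mm. It stands 5 mm proud of the frame around it: housing band (x 18 to 42), lug (x -32 to -16), head (y 21 to 63 mm). Stroke it here along the wrench's -y, pressing lightly, and the jaw closes; along +y it opens.
- nut (a joint): Turn of the nut in rad, growing as the jaw closes. One turn moves the jaw 6 mm, so 1 mm of jaw takes 20 mm of rolling at the rim, in several strokes. Turning takes about 1.3 N along the rim; a press of 4 to 10 N drives it by friction, and it stays where it is left.
- hook (a joint): How far the hook jaw has closed from its 60 mm opening, in m (opening between the jaws = 0.060 minus this). The long line is level with the housing edge at 0.010 (jaws 50 mm apart). Only the nut drives it.
- scale_line (a point): Middle of the long dark line, 1.8 mm wide, scribed right across the flat top of the hook jaw's bright steel shank (22 mm wide, top 35 mm above the bench). It is the line nearest to the housing; three half-width lines follow at 12 mm spacing towards the hook. It moves with the jaw and starts 4 to 8 mm in front of the housing.
- housing_edge (a point): Front edge of the aluminium housing band where the shank comes out (wrench x = 42 mm), mid-shank, at the height of the shank's top; axes parallel to the wrench's. The band's top is 37 mm above the bench. The line is to be level with this edge along the wrench's x.
- socket_large: Loose steel socket standing on the bench, 58 mm diameter, 62 mm high; origin under its centre. Leave it alone.
- socket_medium: Loose steel socket standing on the bench, 48 mm diameter, 58 mm high; origin under its centre. Leave it alone.
- socket_small: Loose steel socket standing on the bench, 42 mm diameter, 54 mm high; origin under its centre. Leave it alone.
- joint_cross: Loose universal-joint cross lying flat, 92 mm over its caps, 27 mm high; origin under its centre. Leave it alone.
- hex_key: Loose L-shaped hex key lying flat, 140 by 45 mm, 10 mm thick; origin under its long leg. Leave it alone.
- club_hammer: Loose club hammer lying flat along its x, 290 mm long, head 46 mm high; origin under mid-length. Leave it alone.
- breaker_bar: Loose steel breaker bar lying flat along its x, 450 mm long, 20 mm thick; origin under mid-length. Leave it alone.

How it is judged:
On the way:
1. the nut is rolled under the fingertip so that the jaw closes (contact force between the fingers and nut above 0.5 N and velocity of joint nut above 0.1 rad/s), for 0.1 s.
At the end, for the whole second after the job is handed in: The middle of the long scribed line is within 2 mm of the housing's edge along the shank, the nut and the wrench are at rest, and the wrench lies flat within 30 mm of where it lay (x of scale_line in the frame of housing_edge between -0.002 and 0.002 m and linear speed of wrench below 0.01 m/s and velocity of joint nut between -0.05 and 0.05 rad/s and height (world z) of wrench below 0.004 m and angle between wrench's own z axis and vertical below 0.05 rad and distance of wrench from where it was at the start of the episode below 0.03 m); the robot touches nothing.
It fails at once if the wrench is lifted (12 mm) or tipped (height (world z) of wrench above 0.012 m or angle between wrench's own z axis and vertical above 0.12 rad).
It fails at once if the wrench is dragged or shoved more than 30 mm (distance of wrench from where it was at the start of the episode above 0.03 m).
It fails at once if the hook jaw itself is pushed (more than 8 N) instead of being moved by the nut (contact force between the fingers and hook above 8 N).
It fails at once if another tool or part is disturbed (moved more than 20 mm) (distance of any of socket_large, socket_medium, socket_small, joint_cross, hex_key, club_hammer, breaker_bar from where it was at the start of the episode above 0.02 m).
It also fails if it takes over 64 s, if anything falls off the work surface, if the arm or the gripper's body presses on something with over 40 N, if the wrist force passes 120 N, or if a joint passes its speed limit or range.

## Working session

There is one attempt and no reset: what is moved stays moved. The work goes in short steps, Python scripts to look and compute and a tool call to move; the robot and the scene stay as the last step left them, time stands still between calls to the robot, and variables do not carry over. Pictures are saved under pics/ and viewed, about 8 in all and at most 12, crops included, and the job is handed in when it is done.

Besides the shell and the picture viewer there is one more tool, called after "Emit:" as name([rows], argument=value, ...), one row to a line, values as JSON. apply_moves: Moves the arm, as the interface text tells. Scaled input: -1 to 1 covers 0.1 m each way for a shift and 180 degrees each way for a turn. Its arguments: {"type":"object","properties":{"deltas":{"type":"array"},"grip_force":{"type":"number"}},"required":["deltas"]}

```bash
mkdir -p pics; python3 - <<'E'
from rig import robot, imaging
import cv2, numpy as np
for n in ("top","side"):
    p,d=imaging.read_camera(n); cv2.imwrite(f"pics/{n}0.png",p); np.save(f"pics/{n}0.npy",d)
    m=imaging.camera_model(n); print(n,m)
print(robot.get_obs(), robot.hold_point_z)
E
```

```text
top {'fx': 485.07414254741263, 'fy': 485.07414254741263, 'cx': 284.0340786988811, 'cy': 215.84913006247638, 'world_to_cam': array([[-0.01668043, -0.99984992,  0.00467878,  0.12659288],
       [-0.99162237,  0.01594334, -0.12818304,  0.5532652 ],
       [ 0.12808921, -0.00677773, -0.99173949,  1.27438657],
       [ 0.        ,  0.        ,  0.        ,  1.        ]])}
side {'fx': 415.1559666338188, 'fy': 415.1559666338188, 'cx': 283.4986977946748, 'cy': 210.61247148100756, 'world_to_cam': array([[ 0.91941006, -0.39325909, -0.00569498, -0.47521692],
       [-0.28758408, -0.6623313 , -0.69181836,  0.28253146],
       [ 0.2682919 ,  0.63770254, -0.72204911,  0.81390566],
       [ 0.        ,  0.        ,  0.        ,  1.        ]])}
{'time_s': 0.1, 'joint_positions': array([ 1.12538145e+00,  3.00408677e-01,  1.52152466e+00, -2.97186898e-05,
        1.32069379e+00, -6.66317591e-02]), 'qd': array([ 0.00064378, -0.00071911, -0.00170547,  0.00094724, -0.00153185,
       -0.0015542 ]), 'joint_efforts': array([-2.65467015e-04, -5.32640183e+01, -3.53291774e+01,  7.09039718e-02,
        2.34138023e-02, -5.71845794e-05]), 'ee_pos': array([0.20330832, 0.51078839, 0.20494444]), 'eef_rot': array([ 8.27581688e-01,  5.61345065e-01, -4.39170483e-04,  2.73626744e-04]), 'wrist_force': array([ 0.46612438,  0.04519722, -0.22347258]), 'wrist_torque': array([-0.01471252,  0.01823967, -0.07262655]), 'finger_gap': 0.0935963144251073} -0.0188
```

View pics/top0.png

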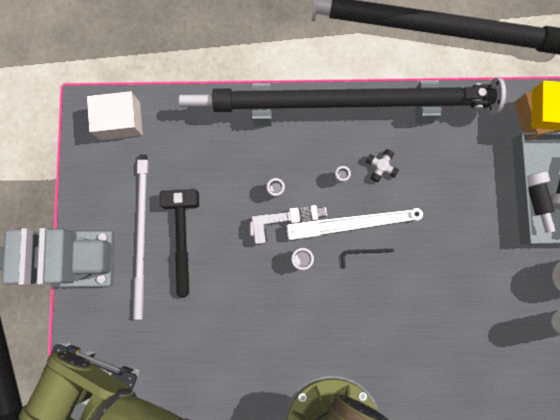

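View pics/side0.png

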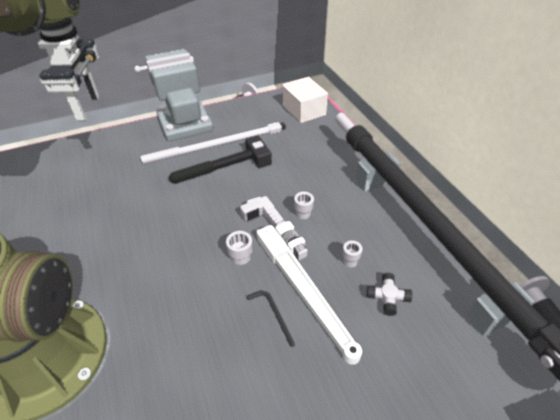

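View crops.

The top view shows the wrench with its hook at about (258,230), nut near (307,213) and handle end at (418,214). Sockets stand at (276,187), (303,259) and (343,174). I'll zoom in on both views.

```bash
cat > h.py <<'E'
import numpy as np
from rig import imaging
def ray(n,u,v,z):
    m=imaging.camera_model(n); T=m["world_to_cam"]; R=T[:3,:3]; c=-R.T@T[:3,3]
    d=R.T@np.array([(u-m["cx"])/m["fx"],(v-m["cy"])/m["fy"],1]); return c+d*(z-c[2])/d[2]
def proj(n,P):
    m=imaging.camera_model(n); q=m["world_to_cam"]@np.append(P,1)
    return np.array([m["fx"]*q[0]/q[2]+m["cx"],m["fy"]*q[1]/q[2]+m["cy"]])
E
python3 - <<'E'
import cv2,numpy as np
a=cv2.imread("pics/top0.png")[195:255,240:340]; b=cv2.imread("pics/side0.png")[190:265,235:335]
a=cv2.resize(a,None,fx=8,fy=8,interpolation=cv2.INTER_CUBIC)[:, :800]
b=cv2.resize(b,None,fx=8,fy=8,interpolation=cv2.INTER_CUBIC)
cv2.imwrite("pics/a.png",a);cv2.imwrite("pics/b.png",b)
E
```

```text
(no output)
```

View pics/a.png

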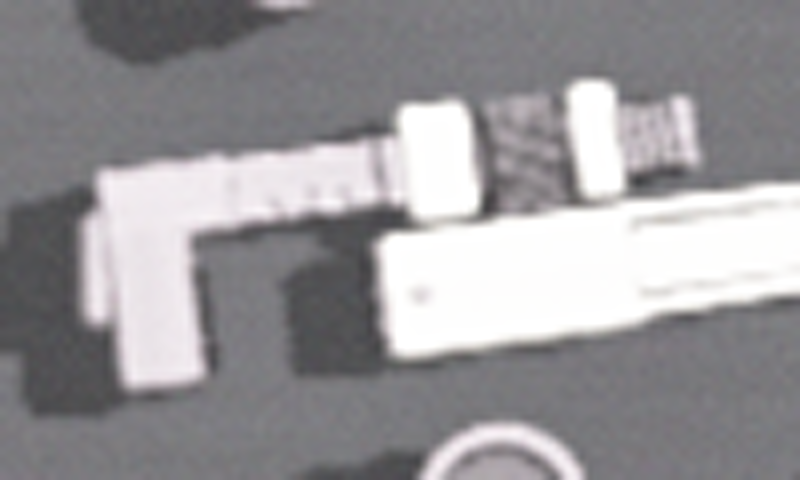

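View pics/b.png

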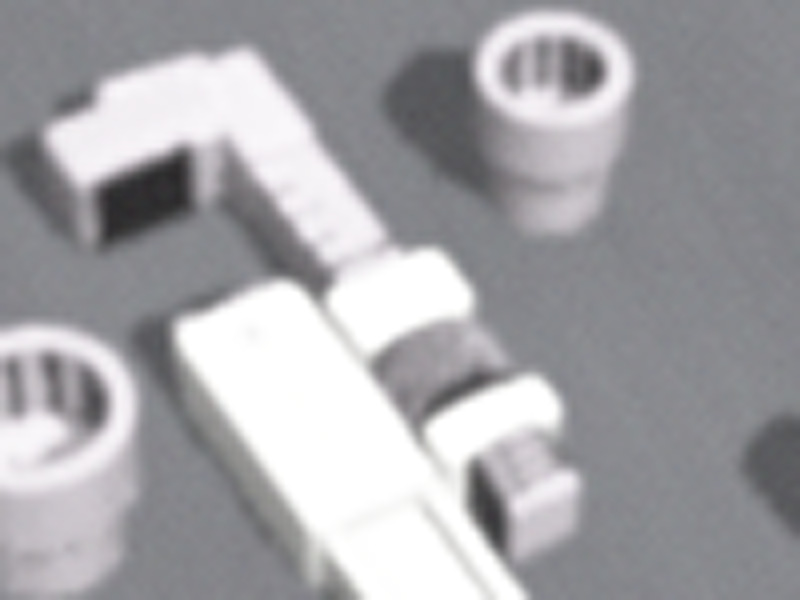

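The crops show the line at top (287.2,215.6), the housing edge at (289.8,215) and the nut centre at (305.5,214.1). The jaw therefore has about 6 mm to go.

```bash
python3 - <<'E'
from h import *
c=lambda x,y:(x/8+240-.44,y/8+195-.44)
s=lambda x,y:(x/8+235-.44,y/8+190-.44)
L=lambda p,z,n="top":ray(n,*p,z)[:2]
e1=L(c(100,170),.035);e2=L(c(395,138),.035);f1=L(c(190,232),.035);f2=L(c(400,205),.035)
h1=L(c(385,237),.037);h2=L(c(620,207),.037)
for a,b in((e2,e1),(f2,f1),(h2,h1)): print("axis ang",np.degrees(np.arctan2(*(a-b)[::-1]*-1)))
print("nut",L(c(524,153),.040)); print("nut side",L(s(445,358),.040,"side"))
print("band mid",L(c(436,160),.037),"lug mid",L(c(595,138),.037))
print("edge",L(c(398,160),.037),"line",L(c(378,165),.035))
E
```

```text
axis ang 95.32815927657565
axis ang 96.45230741715683
axis ang 96.39126654151808
nut [0.55962285 0.06084541]
nut side [0.5590684  0.05825955]
band mid [0.55811742 0.09042334] lug mid [0.56474372 0.03661382]
edge [0.55832327 0.1032364 ] line [0.55699252 0.10998399]
```

Emit:
apply_moves([
  {"claw":0,"slide":[0,0,0],"angular":[0,0,0.047]},
  {"claw":0,"slide":[0,0,0],"angular":[0,0,0.047]},
  {"claw":0,"slide":[0,0,0],"angular":[0,0,0.047]},
  {"claw":0,"slide":[0,0,0],"angular":[0,0,0.047]},
  {"claw":0,"slide":[0,0,0],"angular":[0,0,0.047]},
  {"claw":0,"slide":[0,0,0],"angular":[0,0,0.047]},
  {"claw":0,"slide":[0,0,0],"angular":[0,0,0.047]},
  {"claw":0,"slide":[0,0,0],"angular":[0,0,0.016]},
], grip_force=20)

```text
time_s: 0.9
ee_pos: [0.2033, 0.5108, 0.2051]
eef_rot: [0.999, 0.051, -0.0, 0.0]
wrist_force: [-0.3, 0.9, -0.4]
finger_gap: 0.0333
```

Emit:
apply_moves([
  {"claw":0,"slide":[0.212,0.348,0],"angular":[0,0,0]},
  {"claw":0,"slide":[0.212,0.348,0],"angular":[0,0,0]},
  {"claw":0,"slide":[0.212,0.348,0],"angular":[0,0,0]},
  {"claw":0,"slide":[0.212,0.348,0],"angular":[0,0,0]},
  {"claw":0,"slide":[0.212,0.348,0],"angular":[0,0,0]},
  {"claw":0,"slide":[0.212,0.348,0],"angular":[0,0,0]},
  {"claw":0,"slide":[0.212,0.348,0],"angular":[0,0,0]},
  {"claw":0,"slide":[0.212,0.348,0],"angular":[0,0,0]},
  {"claw":0,"slide":[0.212,0.348,0],"angular":[0,0,0]},
  {"claw":0,"slide":[0.212,0.348,0],"angular":[0,0,0]},
  {"claw":0,"slide":[0.212,0.348,0],"angular":[0,0,0]},
  {"claw":0,"slide":[0.212,0.348,0],"angular":[0,0,0]},
  {"claw":0,"slide":[0.212,0.348,0],"angular":[0,0,0]},
  {"claw":0,"slide":[0.212,0.348,0],"angular":[0,0,0]},
  {"claw":0,"slide":[0,0,0],"angular":[0,0,0]},
  {"claw":0,"slide":[0,0,0],"angular":[0,0,0]},
])

```text
time_s: 2.5
ee_pos: [0.5509, 0.0583, 0.2048]
eef_rot: [0.999, 0.053, -0.001, -0.0]
wrist_force: [-0.3, 0.7, 0.0]
finger_gap: 0.0005
```

Emit:
apply_moves([
  {"claw":0,"slide":[0,0,0.3],"angular":[0,0,0]},
  {"claw":0,"slide":[0,0,0.3],"angular":[0,0,0]},
  {"claw":0,"slide":[0,0,0.3],"angular":[0,0,0]},
  {"claw":0,"slide":[0,0,0.3],"angular":[0,0,0]},
  {"claw":0,"slide":[0,0,0.2],"angular":[0,0,0]},
  {"claw":0,"slide":[0,0,0.15],"angular":[0,0,0]},
  {"claw":0,"slide":[0,0,0],"angular":[0,0,0]},
  {"claw":0,"slide":[0,0,0],"angular":[0,0,0]},
])

```text
time_s: 3.3
ee_pos: [0.5509, 0.0595, 0.051]
eef_rot: [0.999, 0.055, 0.0, -0.0]
wrist_force: [0.2, -0.0, 0.0]
finger_gap: 0.0004
```

```bash
python3 - <<'E'
from rig import robot, imaging
import cv2,numpy as np
A=[cv2.resize(imaging.read_camera(n)[0][y:y+65,x:x+90],None,fx=6,fy=6,interpolation=cv2.INTER_CUBIC)[:290] if 0 else cv2.resize(imaging.read_camera(n)[0][y:y+66,x:x+90],None,fx=4.4,fy=4.4,interpolation=cv2.INTER_CUBIC) for n,x,y in(("top",260,190),("side",250,195))]
cv2.imwrite("pics/c.png",np.hstack(A)); o=robot.get_obs(); print(o["ee_pos"],o["wrist_force"])
E
```

```text
[0.55137414 0.0591535  0.05162164] [ 0.80449976 -0.10113632 -0.10711992]
```

View pics/c.png

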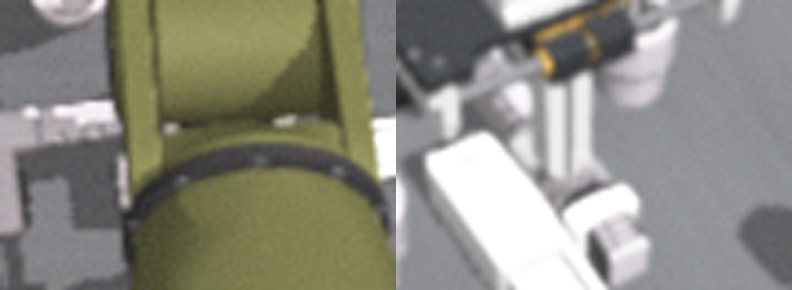

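The fingers stand over the nut, side view about (565,170), between the band and the lug. I'll lower gently now.

Emit:
apply_moves([
  {"claw":0,"slide":[0,0,0.05],"angular":[0,0,0]},
  {"claw":0,"slide":[0,0,0.03],"angular":[0,0,0]},
  {"claw":0,"slide":[0,0,0.005],"angular":[0,0,0]},
  {"claw":0,"slide":[0,0,0],"angular":[0,0,0]},
  {"claw":0,"slide":[0,0,0],"angular":[0,0,0]},
])

```text
time_s: 3.9
ee_pos: [0.5511, 0.0587, 0.042]
eef_rot: [0.999, 0.054, 0.0, 0.0]
wrist_force: [-0.1, 0.7, -0.3]
finger_gap: 0.0003
```

Emit:
apply_moves([
  {"claw":0,"slide":[0,0,0.005],"angular":[0,0,0]},
  {"claw":0,"slide":[0,0,0],"angular":[0,0,0]},
])

```text
time_s: 4.1
ee_pos: [0.5511, 0.0587, 0.0414]
eef_rot: [0.999, 0.054, -0.0, -0.0]
wrist_force: [0.7, 0.0, 0.8]
finger_gap: 0.0004
```

Emit:
apply_moves([
  {"claw":0,"slide":[0,0,0.005],"angular":[0,0,0]},
  {"claw":0,"slide":[0,0,0],"angular":[0,0,0]},
])

```text
time_s: 4.3
ee_pos: [0.5511, 0.0587, 0.041]
eef_rot: [0.999, 0.054, 0.0, -0.0]
wrist_force: [-0.4, -0.4, -0.4]
finger_gap: 0.0008
```

Emit:
apply_moves([
  {"claw":0,"slide":[0,0,0.003],"angular":[0,0,0]},
  {"claw":0,"slide":[0,0,0],"angular":[0,0,0]},
])

```text
time_s: 4.5
ee_pos: [0.5511, 0.0587, 0.0408]
eef_rot: [0.999, 0.054, 0.0, 0.0]
wrist_force: [-1.2, 0.5, 2.4]
finger_gap: 0.0004
```

Emit:
apply_moves([
  {"claw":0,"slide":[0,0,0.003],"angular":[0,0,0]},
  {"claw":0,"slide":[0,0,0],"angular":[0,0,0]},
])

```text
time_s: 4.7
ee_pos: [0.5512, 0.0587, 0.0407]
eef_rot: [0.999, 0.054, 0.0, 0.0]
wrist_force: [-1.7, 0.3, 5.4]
finger_gap: 0.0003
```

Emit:
apply_moves([
  {"claw":0,"slide":[0,0,0.002],"angular":[0,0,0]},
  {"claw":0,"slide":[0,0,0],"angular":[0,0,0]},
])

```text
time_s: 4.9
ee_pos: [0.5512, 0.0587, 0.0406]
eef_rot: [0.999, 0.054, 0.0, 0.0]
wrist_force: [-2.1, 0.1, 6.4]
finger_gap: 0.001
```

Emit:
apply_moves([
  {"claw":0,"slide":[0.02,0,0],"angular":[0,0,0]},
  {"claw":0,"slide":[0.02,0,0],"angular":[0,0,0]},
  {"claw":0,"slide":[0.02,0,0],"angular":[0,0,0]},
])

```text
time_s: 5.2
ee_pos: [0.558, 0.0594, 0.0419]
eef_rot: [0.999, 0.054, 0.001, -0.0]
wrist_force: [-2.9, 0.7, 19.0]
finger_gap: 0.0006
```

Emit:
apply_moves([
  {"claw":0,"slide":[0.02,0,0],"angular":[0,0,0]},
  {"claw":0,"slide":[0.02,0,0],"angular":[0,0,0]},
])

```text
time_s: 5.4
ee_pos: [0.5623, 0.06, 0.042]
eef_rot: [0.999, 0.054, 0.002, -0.0]
wrist_force: [-1.4, 0.5, 16.0]
finger_gap: 0.0004
```

Emit:
apply_moves([
  {"claw":0,"slide":[0.02,0,-0.008],"angular":[0,0,0]},
  {"claw":0,"slide":[0.02,0,0],"angular":[0,0,0]},
])

```text
time_s: 5.6
ee_pos: [0.5656, 0.0603, 0.0419]
eef_rot: [0.999, 0.054, 0.001, -0.0]
wrist_force: [-0.3, 0.6, 6.4]
finger_gap: 0.0007
```

Emit:
apply_moves([
  {"claw":0,"slide":[0.02,0,0],"angular":[0,0,0]},
  {"claw":0,"slide":[0.02,0,0],"angular":[0,0,0]},
])

```text
time_s: 5.8
ee_pos: [0.5692, 0.0607, 0.0412]
eef_rot: [0.999, 0.054, 0.0, -0.0]
wrist_force: [-0.9, 1.0, 3.0]
finger_gap: 0.0002
```

Emit:
apply_moves([
  {"claw":0,"slide":[0.02,0,0],"angular":[0,0,0]},
  {"claw":0,"slide":[0.02,0,0],"angular":[0,0,0]},
])

```text
time_s: 6.0
ee_pos: [0.5729, 0.061, 0.0406]
eef_rot: [0.999, 0.054, -0.0, 0.0]
wrist_force: [-0.3, 0.3, 0.1]
finger_gap: 0.0004
```

Emit:
apply_moves([
  {"claw":0,"slide":[0,0,-0.04],"angular":[0,0,0]},
  {"claw":0,"slide":[-0.11,0,0],"angular":[0,0,0]},
  {"claw":0,"slide":[-0.11,0,0],"angular":[0,0,0]},
  {"claw":0,"slide":[0,0,0.03],"angular":[0,0,0]},
  {"claw":0,"slide":[0,0,0.018],"angular":[0,0,0]},
  {"claw":0,"slide":[0,0,0],"angular":[0,0,0]},
  {"claw":0,"slide":[0.02,0,-0.002],"angular":[0,0,0]},
  {"claw":0,"slide":[0.02,0,-0.002],"angular":[0,0,0]},
  {"claw":0,"slide":[0.02,0,-0.003],"angular":[0,0,0]},
])

```text
time_s: 6.9
ee_pos: [0.5582, 0.0595, 0.0421]
eef_rot: [0.999, 0.054, 0.001, -0.0]
wrist_force: [-3.2, 0.2, 10.6]
finger_gap: 0.0005
```

Emit:
apply_moves([
  {"claw":0,"slide":[0.02,0,-0.001],"angular":[0,0,0]},
  {"claw":0,"slide":[0.02,0,0],"angular":[0,0,0]},
  {"claw":0,"slide":[0.02,0,0],"angular":[0,0,0]},
])

```text
time_s: 7.2
ee_pos: [0.5643, 0.0602, 0.042]
eef_rot: [0.999, 0.054, 0.001, -0.0]
wrist_force: [-1.7, 0.3, 8.8]
finger_gap: 0.0008
```

Emit:
apply_moves([
  {"claw":0,"slide":[0.02,0,0],"angular":[0,0,0]},
  {"claw":0,"slide":[0.02,0,0],"angular":[0,0,0]},
  {"claw":0,"slide":[0.02,0,0.003],"angular":[0,0,0]},
])

```text
time_s: 7.5
ee_pos: [0.5697, 0.0608, 0.0409]
eef_rot: [0.999, 0.054, 0.0, -0.0]
wrist_force: [-1.0, 1.1, 4.5]
finger_gap: 0.0007
```

Emit:
apply_moves([
  {"claw":0,"slide":[0.02,0,0.003],"angular":[0,0,0]},
])

```text
time_s: 7.6
ee_pos: [0.5713, 0.0609, 0.0403]
eef_rot: [0.999, 0.054, 0.0, -0.0]
wrist_force: [-1.0, 0.2, 3.3]
finger_gap: 0.0008
```

Emit:
apply_moves([
  {"claw":0,"slide":[0,0,-0.04],"angular":[0,0,0]},
  {"claw":0,"slide":[0,0,0],"angular":[0,0,0]},
])

```text
time_s: 7.8
ee_pos: [0.571, 0.0608, 0.0445]
eef_rot: [0.999, 0.054, 0.0, 0.0]
wrist_force: [0.0, 0.6, 0.6]
finger_gap: 0.0002
```

Emit:
apply_moves([
  {"claw":0,"slide":[-0.1,0,0],"angular":[0,0,0]},
  {"claw":0,"slide":[-0.1,0,0],"angular":[0,0,0]},
  {"claw":0,"slide":[0,0,0.03],"angular":[0,0,0]},
  {"claw":0,"slide":[0,0,0.012],"angular":[0,0,0]},
  {"claw":0,"slide":[0,0,0],"angular":[0,0,0]},
  {"claw":0,"slide":[0.02,0,-0.002],"angular":[0,0,0]},
  {"claw":0,"slide":[0.02,0,-0.002],"angular":[0,0,0]},
  {"claw":0,"slide":[0.02,0,-0.003],"angular":[0,0,0]},
  {"claw":0,"slide":[0.02,0,-0.001],"angular":[0,0,0]},
  {"claw":0,"slide":[0.02,0,0],"angular":[0,0,0]},
  {"claw":0,"slide":[0.02,0,0],"angular":[0,0,0]},
  {"claw":0,"slide":[0.02,0,0],"angular":[0,0,0]},
  {"claw":0,"slide":[0.02,0,0],"angular":[0,0,0]},
  {"claw":0,"slide":[0.02,0,0.003],"angular":[0,0,0]},
  {"claw":0,"slide":[0.02,0,0.003],"angular":[0,0,0]},
  {"claw":0,"slide":[0,0,-0.04],"angular":[0,0,0]},
])

```text
time_s: 9.4
ee_pos: [0.5707, 0.0608, 0.0437]
eef_rot: [0.999, 0.054, -0.001, 0.0]
wrist_force: [0.1, -0.3, -0.0]
finger_gap: 0.0004
```

Emit:
apply_moves([
  {"claw":0,"slide":[-0.1,0,0],"angular":[0,0,0]},
  {"claw":0,"slide":[-0.1,0,0],"angular":[0,0,0]},
  {"claw":0,"slide":[0,0,0.03],"angular":[0,0,0]},
  {"claw":0,"slide":[0,0,0.012],"angular":[0,0,0]},
  {"claw":0,"slide":[0,0,0],"angular":[0,0,0]},
  {"claw":0,"slide":[0.02,0,-0.002],"angular":[0,0,0]},
  {"claw":0,"slide":[0.02,0,-0.002],"angular":[0,0,0]},
  {"claw":0,"slide":[0.02,0,-0.003],"angular":[0,0,0]},
  {"claw":0,"slide":[0.02,0,-0.001],"angular":[0,0,0]},
  {"claw":0,"slide":[0.02,0,0],"angular":[0,0,0]},
  {"claw":0,"slide":[0.02,0,0],"angular":[0,0,0]},
])

```text
time_s: 10.5
ee_pos: [0.5641, 0.0602, 0.042]
eef_rot: [0.999, 0.054, 0.001, -0.0]
wrist_force: [-1.8, 0.5, 8.7]
finger_gap: 0.0005
```

Emit:
apply_moves([
  {"claw":0,"slide":[0.02,0,0],"angular":[0,0,0]},
  {"claw":0,"slide":[0.02,0,0],"angular":[0,0,0]},
  {"claw":0,"slide":[0.02,0,0.003],"angular":[0,0,0]},
  {"claw":0,"slide":[0.02,0,0.003],"angular":[0,0,0]},
  {"claw":0,"slide":[0,0,-0.04],"angular":[0,0,0]},
])

```text
time_s: 11.0
ee_pos: [0.5707, 0.0608, 0.0437]
eef_rot: [0.999, 0.054, -0.001, 0.0]
wrist_force: [-0.6, -0.9, 0.7]
finger_gap: 0.0007
```

Emit:
apply_moves([
  {"claw":0,"slide":[0,0,-0.36],"angular":[0,0,0]},
  {"claw":0,"slide":[0,0.4,-0.4],"angular":[0,0,0]},
  {"claw":0,"slide":[0,0.4,-0.2],"angular":[0,0,0]},
  {"claw":0,"slide":[0,0.4,0],"angular":[0,0,0]},
  {"claw":0,"slide":[0,0.4,0],"angular":[0,0,0]},
  {"claw":0,"slide":[0,0,0],"angular":[0,0,0]},
])

```text
time_s: 11.6
ee_pos: [0.5876, -0.0977, 0.1356]
eef_rot: [0.999, 0.052, -0.0, 0.0]
wrist_force: [0.2, 0.5, -0.2]
finger_gap: 0.0003
```

```bash
python3 - <<'E'
from rig import robot, imaging
import cv2,numpy as np
A=[]
for n,x,y in(("top",260,200),("side",255,205)):
    p,d=imaging.read_camera(n); cv2.imwrite(f"pics/{n}1.png",p)
    A.append(cv2.resize(p[y:y+60,x:x+66],None,fx=6,fy=6,interpolation=cv2.INTER_CUBIC))
cv2.imwrite("pics/d.png",np.hstack(A)); print(robot.get_obs()["ee_pos"])
E
```

```text
[ 0.58741389 -0.09407345  0.13539715]
```

View pics/d.png

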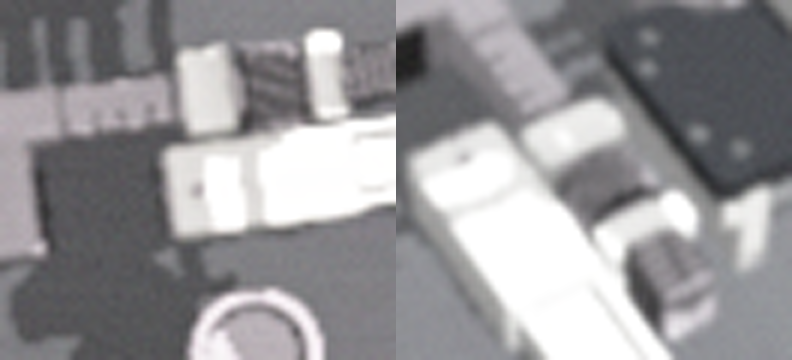

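The top crop shows the half lines at x = 94, 122 and 151, with the band edge at 178, so the long line is now close to it. I'll use intensity profiles along the shank for a measurement.

```bash
cat > prof.py <<'E'
from h import *
import cv2,sys
C=np.array([.5615,.0600]); a=np.radians(96.1); X=np.array([np.cos(a),np.sin(a)]); Y=np.array([-X[1],X[0]])
def prof(f,n,ys):
    g=cv2.imread(f,0).astype(np.float32); xs=np.arange(.030,.096,.0005); out=[]
    for y in ys:
        P=np.array([proj(n,[*(C+x*X+y*Y),.035]) for x in xs],np.float32)
        out.append(cv2.remap(g,P[:,:1],P[:,1:],cv2.INTER_CUBIC).ravel())
    return xs*1e3,np.mean(out,0)
if __name__=="__main__":
  for f,n in[(q,q.split('/')[1][:-5]) for q in sys.argv[1:]]:
    for nm,ys in(("half side",np.arange(.003,.009,.001)),("other",np.arange(-.008,-.001,.001))):
        x,p=prof(f,n,ys); d=cv2.GaussianBlur(p.reshape(-1,1),(1,3),.8).ravel()
        mins=[(round(x[i],1),int(d[i])) for i in range(2,len(d)-2) if d[i]==d[i-2:i+3].min()]
        g=np.gradient(d); e=[(x[i],round(float(g[i]),1)) for i in np.argsort(g)[:3]]
        print(f,nm,mins,"drop",e); print(p[10:50:2].astype(int))
E
python3 prof.py pics/top0.png pics/top1.png pics/side0.png pics/side1.png
```

```text
pics/top0.png half side [(np.float64(33.5), 253), (np.float64(42.5), 228), (np.float64(50.0), 177), (np.float64(62.5), 216), (np.float64(73.0), 215), (np.float64(86.5), 220), (np.float64(94.0), 235)] drop [(np.float64(48.000000000000014), -7.6), (np.float64(47.500000000000014), -7.5), (np.float64(47.000000000000014), -6.9)]
[254 254 254 253 251 245 236 230 228 232 231 223 211 196 182 177 184 201
 220 231]
pics/top0.png other [(np.float64(33.0), 254), (np.float64(43.5), 226), (np.float64(50.0), 181), (np.float64(57.0), 227), (np.float64(74.0), 226), (np.float64(79.5), 228), (np.float64(90.5), 231)] drop [(np.float64(48.000000000000014), -8.9), (np.float64(47.500000000000014), -8.9), (np.float64(48.500000000000014), -7.9)]
[254 254 254 253 249 243 236 229 226 226 231 233 222 203 187 180 183 193
 206 220]
pics/top1.png half side [(np.float64(46.0), 130), (np.float64(57.0), 143), (np.float64(70.5), 149), (np.float64(81.5), 155), (np.float64(88.5), 176)] drop [(np.float64(42.50000000000001), -10.5), (np.float64(43.00000000000001), -10.4), (np.float64(43.500000000000014), -9.5)]
[227 229 228 226 223 214 204 191 169 150 135 129 134 144 156 168 175 177
 173 165]Traceback (most recent call last):
  File "prof.py", line 13, in <module>
    x,p=prof(f,n,ys); d=cv2.GaussianBlur(p.reshape(-1,1),(1,3),.8).ravel()
        ~~~~^^^^^^^^
  File "prof.py", line 7, in prof
    P=np.array([proj(n,[*(C+x*X+y*Y),.035]) for x in xs],np.float32)
                ~~~~^^^^^^^^^^^^^^^^^^^^^^^
  File "h.py", line 7, in proj
    m=imaging.camera_model(n); q=m["world_to_cam"]@np.append(P,1)
ValueError: time passes only in moves, steps and waits
```

```bash
sed -i 's/^from rig import imaging/from rig import imaging\nfrom functools import lru_cache\ncm=lru_cache(None)(imaging.camera_model)/; s/imaging.camera_model(n);/cm(n);/' h.py
sed -i 's/def prof(f,n,ys):/def prof(f,n,ys,lo=.030,hi=.096,z=.035):/; s/np.arange(.030,.096,.0005)/np.arange(lo,hi,.0005)/; s/,.035\]/,z]/' prof.py
python3 prof.py pics/side0.png pics/side1.png
python3 - <<'E'
from prof import *
for f,n in(("pics/top0.png","top"),("pics/top1.png","top")):
    for lo,hi in((.012,.050),(-.040,-.010)):
        x,p=prof(f,n,np.arange(-.006,.007,.001),lo,hi,.037); print(f,p[::2].astype(int)); 
E
```

```text
pics/side0.png half side [(np.float64(33.5), 254), (np.float64(50.5), 216), (np.float64(62.5), 229), (np.float64(75.0), 234), (np.float64(86.5), 235)] drop [(np.float64(47.500000000000014), -2.9), (np.float64(48.000000000000014), -2.8), (np.float64(47.000000000000014), -2.7)]
[255 255 255 255 254 254 252 249 246 242 239 235 230 224 219 216 217 221
 227 233]
pics/side0.png other [(np.float64(31.0), 255), (np.float64(31.5), 255), (np.float64(34.5), 254), (np.float64(50.5), 193), (np.float64(63.0), 236), (np.float64(67.0), 236), (np.float64(71.0), 234), (np.float64(74.5), 233), (np.float64(82.0), 238), (np.float64(87.0), 237), (np.float64(94.0), 233)] drop [(np.float64(47.500000000000014), -5.4), (np.float64(48.000000000000014), -5.3), (np.float64(47.000000000000014), -5.2)]
[254 255 255 255 255 255 254 251 247 242 236 230 220 209 199 194 194 200
 210 219]
pics/side1.png half side [(np.float64(47.0), 153), (np.float64(58.0), 167), (np.float64(71.0), 177), (np.float64(82.0), 171)] drop [(np.float64(42.50000000000001), -7.4), (np.float64(43.00000000000001), -7.3), (np.float64(42.000000000
[... 398 characters left out ...]
 236 236 234 230 224 213 198 180 161 145 136 134 139 148 156 164 170
 174 176]
pics/top0.png [107 104 110 124 139 165 197 226 248 256 255 255 254 253 253 253 253 253
 253 253 254 254 254 254 254 254 253 250 244 236 230 229 230 230 228 218
 200 182 174]
pics/top0.png [190 184 181 182 186 189 191 194 204 221 237 250 255 255 254 254 253 254
 254 255 256 256 247 229 202 169 143 126 120 126]
pics/top1.png [ 90  99 115 134 147 159 168 175 184 194 203 212 216 218 220 220 221 222
 223 224 225 225 227 228 229 229 228 222 215 204 185 162 142 128 126 131
 142 155 166]
pics/top1.png [134 135 132 127 124 125 130 136 145 157 171 186 199 209 217 221 223 224
 226 227 227 224 213 196 175 148 124 105  93  92]
```

Emit:
apply_moves([
  {"claw":0,"slide":[-0.05,-0.4,0],"angular":[0,0,0]},
  {"claw":0,"slide":[-0.05,-0.4,0],"angular":[0,0,0]},
  {"claw":0,"slide":[-0.05,-0.4,0],"angular":[0,0,0]},
  {"claw":0,"slide":[-0.05,-0.36,0],"angular":[0,0,0]},
  {"claw":0,"slide":[0,0,0.3],"angular":[0,0,0]},
  {"claw":0,"slide":[0,0,0.3],"angular":[0,0,0]},
  {"claw":0,"slide":[0,0,0.28],"angular":[0,0,0]},
  {"claw":0,"slide":[0,0,0],"angular":[0,0,0]},
  {"claw":0,"slide":[0,0,0],"angular":[0,0,0]},
])

```text
time_s: 12.6
ee_pos: [0.5509, 0.0602, 0.0484]
eef_rot: [0.999, 0.055, -0.0, -0.0]
wrist_force: [0.0, -0.6, 0.2]
finger_gap: 0.0008
```

Emit:
apply_moves([
  {"claw":0,"slide":[0.005,0.012,0.05],"angular":[0,0,0]},
  {"claw":0,"slide":[0,0,0.02],"angular":[0,0,0]},
  {"claw":0,"slide":[0,0,0],"angular":[0,0,0]},
  {"claw":0,"slide":[0,0,0],"angular":[0,0,0]},
])

```text
time_s: 13.0
ee_pos: [0.5518, 0.0582, 0.0412]
eef_rot: [0.999, 0.054, 0.0, -0.0]
wrist_force: [0.5, -0.8, 0.5]
finger_gap: 0.0005
```

Emit:
apply_moves([
  {"claw":0,"slide":[0,0,0.006],"angular":[0,0,0]},
  {"claw":0,"slide":[0,0,0],"angular":[0,0,0]},
])

```text
time_s: 13.2
ee_pos: [0.552, 0.0582, 0.0408]
eef_rot: [0.999, 0.054, 0.0, 0.0]
wrist_force: [-1.9, -0.7, 7.0]
finger_gap: 0.0006
```

Emit:
apply_moves([
  {"claw":0,"slide":[0.02,0,-0.002],"angular":[0,0,0]},
  {"claw":0,"slide":[0.02,0,-0.002],"angular":[0,0,0]},
  {"claw":0,"slide":[0.02,0,-0.003],"angular":[0,0,0]},
  {"claw":0,"slide":[0.02,0,-0.001],"angular":[0,0,0]},
  {"claw":0,"slide":[0.02,0,0],"angular":[0,0,0]},
  {"claw":0,"slide":[0.02,0,0],"angular":[0,0,0]},
])

```text
time_s: 13.8
ee_pos: [0.5643, 0.0596, 0.042]
eef_rot: [0.999, 0.054, 0.001, -0.0]
wrist_force: [-0.9, 0.6, 7.6]
finger_gap: 0.0004
```

Emit:
apply_moves([
  {"claw":0,"slide":[0.02,0,0],"angular":[0,0,0]},
  {"claw":0,"slide":[0.02,0,0],"angular":[0,0,0]},
  {"claw":0,"slide":[0.02,0,0.003],"angular":[0,0,0]},
  {"claw":0,"slide":[0.02,0,0.003],"angular":[0,0,0]},
  {"claw":0,"slide":[0,0,-0.04],"angular":[0,0,0]},
])

```text
time_s: 14.3
ee_pos: [0.5712, 0.0603, 0.0437]
eef_rot: [0.999, 0.054, -0.001, 0.0]
wrist_force: [-0.2, 0.2, 0.2]
finger_gap: 0.0006
```

Emit:
apply_moves([
  {"claw":0,"slide":[-0.1,0,0],"angular":[0,0,0]},
  {"claw":0,"slide":[-0.1,0,0],"angular":[0,0,0]},
  {"claw":0,"slide":[0,0,0.03],"angular":[0,0,0]},
  {"claw":0,"slide":[0,0,0.012],"angular":[0,0,0]},
  {"claw":0,"slide":[0,0,0],"angular":[0,0,0]},
  {"claw":0,"slide":[0.02,0,-0.002],"angular":[0,0,0]},
  {"claw":0,"slide":[0.02,0,-0.002],"angular":[0,0,0]},
  {"claw":0,"slide":[0.02,0,-0.003],"angular":[0,0,0]},
  {"claw":0,"slide":[0.02,0,-0.001],"angular":[0,0,0]},
  {"claw":0,"slide":[0.02,0,0],"angular":[0,0,0]},
  {"claw":0,"slide":[0.02,0,0],"angular":[0,0,0]},
])

```text
time_s: 15.4
ee_pos: [0.5647, 0.0596, 0.042]
eef_rot: [0.999, 0.054, 0.001, -0.0]
wrist_force: [-1.3, 0.5, 9.2]
finger_gap: 0.0004
```

Emit:
apply_moves([
  {"claw":0,"slide":[0.02,0,0],"angular":[0,0,0]},
  {"claw":0,"slide":[0.02,0,0],"angular":[0,0,0]},
  {"claw":0,"slide":[0.02,0,0.003],"angular":[0,0,0]},
  {"claw":0,"slide":[0.02,0,0.003],"angular":[0,0,0]},
  {"claw":0,"slide":[0,0,-0.04],"angular":[0,0,0]},
])

```text
time_s: 15.9
ee_pos: [0.5713, 0.0603, 0.0437]
eef_rot: [0.999, 0.054, -0.001, 0.0]
wrist_force: [-0.3, 1.2, -0.0]
finger_gap: 0.0008
```

Emit:
apply_moves([
  {"claw":0,"slide":[0,0,-0.36],"angular":[0,0,0]},
  {"claw":0,"slide":[0,0.4,-0.2],"angular":[0,0,0]},
  {"claw":0,"slide":[0,0.4,-0.2],"angular":[0,0,0]},
  {"claw":0,"slide":[0,0.4,-0.2],"angular":[0,0,0]},
  {"claw":0,"slide":[0,0.4,0],"angular":[0,0,0]},
  {"claw":0,"slide":[0,0.4,0],"angular":[0,0,0]},
  {"claw":0,"slide":[0,0.4,0],"angular":[0,0,0]},
  {"claw":0,"slide":[0,0.4,0],"angular":[0,0,0]},
  {"claw":0,"slide":[0,0,0],"angular":[0,0,0]},
])

```text
time_s: 16.8
ee_pos: [0.6011, -0.2223, 0.1398]
eef_rot: [0.999, 0.052, -0.0, 0.0]
wrist_force: [-0.9, 0.6, 0.5]
finger_gap: 0.0002
```

```bash
python3 - <<'E'
from rig import robot, imaging
import cv2,numpy as np
A=[]
for n,x,y in(("top",260,200),("side",255,205)):
    p,d=imaging.read_camera(n); cv2.imwrite(f"pics/{n}2.png",p)
    A.append(cv2.resize(p[y:y+60,x:x+66],None,fx=6,fy=6,interpolation=cv2.INTER_CUBIC))
cv2.imwrite("pics/e.png",np.hstack(A)); print(robot.get_obs()["ee_pos"])
E
python3 prof.py pics/top2.png pics/side2.png
```

```text
[ 0.60131999 -0.218573    0.13985703]
pics/top2.png half side [(np.float64(44.0), 136), (np.float64(55.5), 157), (np.float64(68.0), 152), (np.float64(79.0), 152), (np.float64(86.0), 176), (np.float64(94.5), 149)] drop [(np.float64(41.00000000000001), -12.3), (np.float64(41.50000000000001), -12.1), (np.float64(40.50000000000001), -12.0)]
[230 231 230 230 226 209 184 160 141 135 138 148 162 173 176 174 173 170
 167 161]
pics/top2.png other [(np.float64(44.5), 123), (np.float64(55.0), 165), (np.float64(74.0), 164), (np.float64(78.0), 167)] drop [(np.float64(41.50000000000001), -13.3), (np.float64(41.00000000000001), -12.9), (np.float64(42.00000000000001), -12.2)]
[228 229 231 229 220 206 183 156 135 122 125 138 150 159 165 169 168 167
 166 165]
pics/side2.png half side [(np.float64(45.0), 151), (np.float64(55.5), 172), (np.float64(68.5), 164), (np.float64(81.5), 170)] drop [(np.float64(41.50000000000001), -8.5), (np.float64(42.00000000000001), -8.3), (np.float64(41.00000000000001), -8.2)]
[233 233 231 228 222 211 196 178 163 153 150 153 159 166 172 176 177 176
 174 173]
pics/side2.png other [(np.float64(46.0), 154), (np.float64(59.0), 172), (np.float64(70.5), 169), (np.float64(75.0), 169), (np.float64(82.5), 174), (np.float64(94.5), 152)] drop [(np.float64(42.00000000000001), -7.8), (np.float64(41.50000000000001), -7.6), (np.float64(42.50000000000001), -7.5)]
[233 233 231 229 224 216 204 188 173 161 155 154 156 161 165 169 172 173
 174 174]
```

View pics/e.png

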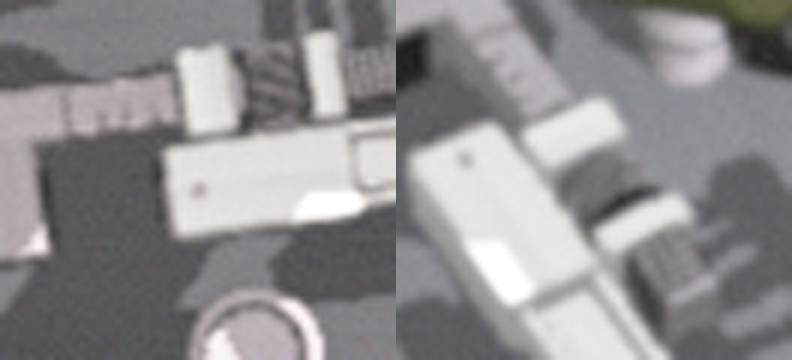

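Crop e shows the line nearly at the band edge, at top crop x ≈ 174 with the edge near 180. The half lines put about 1.5 to 2 mm remaining, so I'll do one full stroke and a shorter one.

Emit:
apply_moves([
  {"claw":0,"slide":[-0.03,-0.4,0],"angular":[0,0,0]},
  {"claw":0,"slide":[-0.03,-0.4,0],"angular":[0,0,0]},
  {"claw":0,"slide":[-0.03,-0.4,0],"angular":[0,0,0]},
  {"claw":0,"slide":[-0.03,-0.4,0],"angular":[0,0,0]},
  {"claw":0,"slide":[-0.03,-0.4,0],"angular":[0,0,0]},
  {"claw":0,"slide":[-0.03,-0.4,0],"angular":[0,0,0]},
  {"claw":0,"slide":[-0.02,-0.41,0],"angular":[0,0,0]},
  {"claw":0,"slide":[0,0,0.3],"angular":[0,0,0]},
  {"claw":0,"slide":[0,0,0.3],"angular":[0,0,0]},
  {"claw":0,"slide":[0,0,0.3],"angular":[0,0,0]},
  {"claw":0,"slide":[0,0,0],"angular":[0,0,0]},
  {"claw":0,"slide":[0,0,0],"angular":[0,0,0]},
  {"claw":0,"slide":[0,0,0],"angular":[0,0,0]},
])

```text
time_s: 18.2
ee_pos: [0.5522, 0.0596, 0.0521]
eef_rot: [0.999, 0.054, 0.001, -0.0]
wrist_force: [0.7, 0.4, 0.3]
finger_gap: 0.0005
```

Emit:
apply_moves([
  {"claw":0,"slide":[0,0.01,0.05],"angular":[0,0,0]},
  {"claw":0,"slide":[0,0,0.05],"angular":[0,0,0]},
  {"claw":0,"slide":[0,0,0.008],"angular":[0,0,0]},
  {"claw":0,"slide":[0,0,0],"angular":[0,0,0]},
  {"claw":0,"slide":[0,0,0],"angular":[0,0,0]},
])

```text
time_s: 18.7
ee_pos: [0.5517, 0.0581, 0.0405]
eef_rot: [0.999, 0.054, 0.0, 0.0]
wrist_force: [-5.6, -1.8, 13.4]
finger_gap: 0.0007
```

Emit:
apply_moves([
  {"claw":0,"slide":[0,0,-0.005],"angular":[0,0,0]},
  {"claw":0,"slide":[0,0,0],"angular":[0,0,0]},
])

```text
time_s: 18.9
ee_pos: [0.5517, 0.0581, 0.0407]
eef_rot: [0.999, 0.054, 0.0, 0.0]
wrist_force: [-3.9, -1.0, 8.0]
finger_gap: 0.0007
```

Emit:
apply_moves([
  {"claw":0,"slide":[0.02,0,-0.002],"angular":[0,0,0]},
  {"claw":0,"slide":[0.02,0,-0.002],"angular":[0,0,0]},
  {"claw":0,"slide":[0.02,0,-0.003],"angular":[0,0,0]},
  {"claw":0,"slide":[0.02,0,-0.001],"angular":[0,0,0]},
  {"claw":0,"slide":[0.02,0,0],"angular":[0,0,0]},
  {"claw":0,"slide":[0.02,0,0],"angular":[0,0,0]},
])

```text
time_s: 19.5
ee_pos: [0.5644, 0.0595, 0.042]
eef_rot: [0.999, 0.054, 0.001, -0.0]
wrist_force: [-1.0, -0.1, 9.4]
finger_gap: 0.0003
```

Emit:
apply_moves([
  {"claw":0,"slide":[0.02,0,0],"angular":[0,0,0]},
  {"claw":0,"slide":[0.02,0,0],"angular":[0,0,0]},
  {"claw":0,"slide":[0.02,0,0.003],"angular":[0,0,0]},
  {"claw":0,"slide":[0.02,0,0.003],"angular":[0,0,0]},
  {"claw":0,"slide":[0,0,-0.04],"angular":[0,0,0]},
])

```text
time_s: 20.0
ee_pos: [0.5712, 0.0603, 0.0436]
eef_rot: [0.999, 0.054, -0.001, 0.0]
wrist_force: [0.4, -0.6, -0.5]
finger_gap: 0.0006
```

Emit:
apply_moves([
  {"claw":0,"slide":[-0.1,0,0],"angular":[0,0,0]},
  {"claw":0,"slide":[-0.06,0,0],"angular":[0,0,0]},
  {"claw":0,"slide":[0,0,0.03],"angular":[0,0,0]},
  {"claw":0,"slide":[0,0,0.008],"angular":[0,0,0]},
  {"claw":0,"slide":[0,0,0],"angular":[0,0,0]},
  {"claw":0,"slide":[0.02,0,-0.003],"angular":[0,0,0]},
  {"claw":0,"slide":[0.02,0,-0.001],"angular":[0,0,0]},
  {"claw":0,"slide":[0.02,0,0],"angular":[0,0,0]},
  {"claw":0,"slide":[0.02,0,0],"angular":[0,0,0]},
])

```text
time_s: 20.9
ee_pos: [0.5647, 0.0596, 0.042]
eef_rot: [0.999, 0.054, 0.001, -0.0]
wrist_force: [-1.1, 0.5, 10.0]
finger_gap: 0.0003
```

Emit:
apply_moves([
  {"claw":0,"slide":[0.02,0,0],"angular":[0,0,0]},
  {"claw":0,"slide":[0.02,0,0],"angular":[0,0,0]},
  {"claw":0,"slide":[0.02,0,0.003],"angular":[0,0,0]},
  {"claw":0,"slide":[0,0,-0.04],"angular":[0,0,0]},
])

```text
time_s: 21.3
ee_pos: [0.5694, 0.0601, 0.044]
eef_rot: [0.999, 0.054, -0.0, 0.0]
wrist_force: [-0.4, -0.6, -0.3]
finger_gap: 0.0006
```

Emit:
apply_moves([
  {"claw":0,"slide":[0,0,-0.36],"angular":[0,0,0]},
  {"claw":0,"slide":[0,0.4,-0.2],"angular":[0,0,0]},
  {"claw":0,"slide":[0,0.4,-0.2],"angular":[0,0,0]},
  {"claw":0,"slide":[0,0.4,-0.2],"angular":[0,0,0]},
  {"claw":0,"slide":[0,0.4,0],"angular":[0,0,0]},
  {"claw":0,"slide":[0,0.4,0],"angular":[0,0,0]},
  {"claw":0,"slide":[0,0.4,0],"angular":[0,0,0]},
  {"claw":0,"slide":[0,0.4,0],"angular":[0,0,0]},
  {"claw":0,"slide":[0,0,0],"angular":[0,0,0]},
  {"claw":0,"slide":[0,0,0],"angular":[0,0,0]},
])

```text
time_s: 22.3
ee_pos: [0.5993, -0.2187, 0.14]
eef_rot: [0.999, 0.053, -0.0, -0.0]
wrist_force: [-0.0, -0.3, -0.1]
finger_gap: 0.0004
```

```bash
python3 - <<'E'
from rig import robot, imaging
import cv2,numpy as np
A=[]
for n,x,y in(("top",260,200),("side",255,205)):
    p,d=imaging.read_camera(n); cv2.imwrite(f"pics/{n}3.png",p)
    A.append(cv2.resize(p[y:y+60,x:x+66],None,fx=6,fy=6,interpolation=cv2.INTER_CUBIC))
cv2.imwrite("pics/f.png",np.hstack(A)); print(robot.get_obs()["ee_pos"])
E
python3 prof.py pics/top3.png pics/side3.png
python3 - <<'E'
from prof import *
for f in("pics/top2.png","pics/top3.png"):
    for lo,hi in((.012,.050),(-.040,-.010)):
        x,p=prof(f,"top",np.arange(-.006,.007,.001),lo,hi,.037); print(f,p[::2].astype(int)); 
E
```

```text
[ 0.59964553 -0.21733532  0.14035448]
pics/top3.png half side [(np.float64(43.0), 137), (np.float64(54.5), 151), (np.float64(65.0), 148), (np.float64(72.0), 176), (np.float64(78.5), 158), (np.float64(86.0), 175), (np.float64(93.0), 148)] drop [(np.float64(40.00000000000001), -12.2), (np.float64(40.50000000000001), -11.9), (np.float64(39.50000000000001), -11.1)]
[231 233 229 221 207 184 160 142 136 145 157 165 170 173 176 175 171 163
 155 151]
pics/top3.png other [(np.float64(43.5), 142), (np.float64(52.5), 166), (np.float64(57.5), 163), (np.float64(74.0), 165), (np.float64(80.5), 166), (np.float64(92.5), 147)] drop [(np.float64(40.50000000000001), -10.5), (np.float64(41.00000000000001), -10.5), (np.float64(40.00000000000001), -9.9)]
[228 229 232 228 214 196 174 155 144 142 151 164 170 170 168 168 168 166
 166 167]
pics/side3.png half side [(np.float64(45.5), 174), (np.float64(54.0), 160), (np.float64(66.5), 167), (np.float64(77.5), 171), (np.float64(94.0), 160)] drop [(np.float64(41.00000000000001), -5.8), (np.float64(41.50000000000001), -5.7), (np.float64(40.50000000000001), -5.4)]

[... 332 characters left out ...]
 233 231 229 223 213 200 186 174 166 164 164 167 170 173 173 173 173
 172 172]
pics/top2.png [ 88 100 116 135 148 160 169 175 184 195 205 214 218 219 220 220 221 223
 224 225 226 227 228 229 230 231 232 224 207 185 159 139 128 130 142 156
 165 170 171]
pics/top2.png [134 130 128 130 134 136 133 128 130 142 161 183 202 213 220 222 223 225
 227 228 228 225 211 191 164 133 105  86  78  83]
pics/top3.png [ 90  99 115 133 147 159 169 177 186 197 205 213 218 219 221 221 221 222
 224 225 226 227 228 230 231 231 228 217 197 174 154 142 141 148 160 170
 173 172 172]
pics/top3.png [127 130 135 138 136 131 128 130 140 158 177 195 206 213 218 221 223 225
 229 229 225 215 194 167 138 108  89  81  83  92]
```

View pics/f.png

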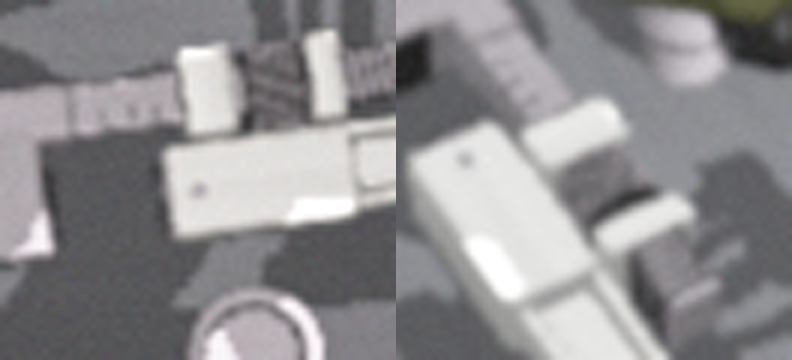

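The half lines put the long line at 42.0 mm in both views, with the edge at about 41 to 42 mm. The top view still shows about two thirds of the line's darkness at the edge (crop (178,95)), so the line is level to within about 1 mm. The hand is clear, so I'm handing in.

```bash
python3 -c "
from rig import robot
print(robot.finish_job()); o=robot.get_obs(); print(o['time_s'],o['ee_pos'],o['wrist_force'])"
```

```text
the job is handed in; nothing more can be done
None
the job is handed in; nothing more can be done
```

I closed the jaw by rolling the nut under the shut fingertips, then withdrew the hand and handed the job in at about 22.5 s. It took seven full strokes and one shorter one along the wrench's -y. I got no verdict, and the state could not be read after handing in.

**Line position:** The three half lines put the long line at wrench x ≈ 42.0 mm in both the top and side views. The housing edge is nominally at 42 mm and I measured it at about 41 to 42 mm. The line should therefore be level to within about 1 mm, against the 2 mm allowed. The cameras resolve only about 2.4 mm per pixel, so I can't place it more exactly.

**Checks that disagreed:**
- **Jaw travel:** I measured 8.1 mm from the top view and 8.6 mm from the side view. Rolling distance suggested about 7.5 to 8 mm. All are at or near the upper end of the stated 4 to 8 mm start.
- **Housing edge:** Estimates from the band and from the lug differed by about 1.8 mm.
- **Press force:** The press was mostly 4 to 10 N. It reached about 19 N on the first stroke and 13 N on one approach, above the suggested range, and I eased off both times.

**Wrench and other parts:** In the images the wrench stayed flat and shifted by no more than about 1 mm. I saw no contact with other parts, but did not measure their positions again. The final wrist force was near zero, with the hand about 0.28 m to the side of the nut and 0.14 m above the bench.

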